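# Snap a spare fuse into its spring clips

## Task

Take the white and brass fuse from the blue rest and snap it sideways into the two copper spring clips of the fuse holder, lengthwise centred, until both ends are fully home and stay there when you let go. The height of the clips is not known, so feel for it and press gently, with no more than about 20 N, and leave the other things on the bench where they are.

Things in the scene. Friction and masses are not known exactly. Their poses are not given: they have to be found in the camera images.
- fuse: Cartridge fuse, the thing to load: plain cylinder 27 mm in diameter, 150 mm long, white ceramic with a 30 mm long brass cap at each end, about 0.18 kg. Origin at its centre, on its axis; its y axis runs along the fuse (it may be rolled about y). Both ends are alike, either may go in either clip.
- rest: Fixed blue cradle, base 90 x 180 x 10 mm. Two V supports at y = +/-55 mm hold the fuse level, its axis 50 mm above the rest's underside. Origin at the centre of the underside, y along the fuse, z up. Around the middle of the fuse 96 mm (in y) are free between the supports, and 40 mm from the base plate up to the axis: grip it there across its middle from above.
- holder: Fixed: grey tray 140 x 230 mm, rim 16 mm high; origin at the centre of its underside, y along the seated fuse, z up. A black bar 56 x 200 mm carries two copper clips, and slides on posts at y = +/-89 mm, 72 mm high. Its height setting is NOT measured and differs each time: bar top 32 mm plus 0 to 30 mm, axis of the fully home fuse 60 mm plus the same 0 to 30 mm, above the underside.
- clip_a (a point): Clip a: point on the holder at x = 0, y = +58 mm, z = 60 mm in its frame, where the seated fuse's axis passes when the bar is at its lowest setting (it does not move with the setting). The C clip is 14 mm wide in y; its two sprung jaws flare to 40 mm at their top, 16 mm above the home axis, and narrow to a 20 mm gap between bumps 9 mm above the home axis. A rigid saddle stops the fuse at home.
- clip_b (a point): Clip b, the same at y = -58 mm; 102 mm are free between the clips for fingers. Lowering the fuse, it first touches the jaws with its axis about 20 mm above home; both clips together then resist with a peak of 6 to 10 N (most 12 to 16 mm above home), almost nothing from 8 to 4 mm, about 4 N from the two pins over the last 4 mm, then a hard stop. Pressing with 14 N is ample. Let go short of home, it does not settle home by itself.
- pin_a (a joint): Red sensing pin in the saddle of clip a: 0 when free, 0.004 m when a fuse lies fully home on the saddle; it rises 4 mm from the saddle and its spring pushes the fuse up with about 2 N, less than the clip holds.
- pin_b (a joint): The same pin in clip b.
- spray_can: Yellow can, 62 mm across, 170 mm tall, standing; origin at the centre of its underside. Leave alone.
- bolt_bin: Blue open bin 100 x 80 x 50 mm, origin at the centre of its underside. Leave alone.
- duct_collar: Sheet-metal ring 90 mm across, 50 mm tall, origin at the centre of its underside. Leave alone.
Mind the look-alikes: they are no part of the job. Of the things shaped like the fuse, the white one is meant.

How it is judged:
On the way, in this order (a step that is already met when the one before it is completed fails the run):
1. the fuse is lifted out of the rest (z of fuse in the frame of rest above 0.08 m), for 0.1 s.
2. the fuse is snapped home in both clips (value of joint each of pin_a, pin_b above 0.0028 m), for 0.2 s.
At the end, for the whole second after the job is handed in: The fuse lies in both clips with both sensing pins pressed at least 2.8 of their 4 mm, its centre within 6 mm of the middle between the clips lengthwise (so that each clip grips a brass cap) and within 4 mm sideways, in line with the holder within 0.06 rad, at rest and let go (all of step 2 and y of fuse in the frame of holder between -0.006 and 0.006 m and x of fuse in the frame of holder between -0.004 and 0.004 m and angle between the y axis of fuse and the y axis of holder, either way round below 0.06 rad and linear speed of fuse below 0.01 m/s); the robot touches nothing.
It fails at once if the fuse is pressed against the holder too hard: contact force, the clips' own pinch of about 12 N included, above 40 N (contact force between fuse and holder above 40 N).
It fails at once if the robot pushes on the holder itself with more than 15 N (contact force between any of the fingers, the arm and holder above 15 N).
It fails at once if one of the other things on the bench is moved by more than 20 mm (distance of any of spray_can, bolt_bin, duct_collar from where it was at the start of the episode above 0.02 m).
It also fails if it takes over 59 s, if anything falls off the work surface, if the arm or the gripper's body presses on something with over 40 N, if the wrist force passes 120 N, or if a joint passes its speed limit or range.

## Robot

A 6-joint arm with a two-finger parallel gripper is mounted at the origin on the work surface. World frame = base frame: x ahead of the robot, y to its left, z up, the work surface at z = 0. Lengths are in m, angles in rad, forces in N, time in s.
With the tool pointing down it reaches from about 0.3 to 0.875 m from the base axis. Payload 6.4 kg.
Tool frame: the origin (TCP) lies at the very end of the fingers, on their centre line; the grasp point (between the pads) lies 19 mm behind it; z points along the fingers, y is the direction in which the jaws open and shut (so a half turn about z gives the same grasp; the last joint's range is limited). The gripper opens to 85 mm and grips with 20 to 120 N. Pads are 22 mm wide; open, the fingers measure 114 mm over their backs; the gripper's body (76 mm by 85 mm) begins 54 mm behind the grasp point. The pads swing forward as they close: fully open they stand 13 mm farther back than shut.
Start: joints at [-1.345, 0.181, 1.607, -0, 1.354, -0.206], TCP at [0.241, -0.522, 0.231] pointing down, gripper open.
Joint ranges: [-2.99, 2.99], [-0.89, 2.07], [0.3, 2.58], [-1.14, 4.28], [0, 2.63], [-3.12, 3.12]. Speed limits (rad/s): [2.57, 2.57, 3.01, 3.14, 3.14, 3.14].

## Interface

Orientations are given as a unit quaternion [w, x, y, z].
In Python, from bench import telemetry, imaging, ctrl gives the robot as it stands.
- The arm moves only by the shell command python3 -m pendant 'ROWS' [OPENING]. ROWS is JSON, a list that holds one entry, the list of rows, each a list of 6 numbers: the shift along the tool's x, y, z in units of 200 mm (1.0 is 200 mm), then the turn, a rotation vector about the tool's x, y, z in units of pi rad (1.0 is pi rad). In form: [[[tx, ty, tz, rx, ry, rz], ...]]. A call has 1 to 12 rows; each row shifts and turns the pose as measured when the row begins, along the tool's axes as they then stand; what a row does not reach is not made up. A row lasts 1/8 s, in which the tool goes at most 62.5 mm and 10.7 degrees, less where a joint would pass 70% of its speed; a pose out of reach is approached as far as the arm can. A call with a number of a shift or a turn outside -1 to 1 is refused whole. A call with a gripper value outside its range is refused whole. OPENING is the closure, from 0 (fully open) to 1 (shut), set as the call begins (- or left out, the last holds). The fingers move at their own pace and stop on an object; the grip force is fixed at half the most. Time passes only in rows, so rows that do not move let the fingers close. It gives the time, the measured TCP pose, the force and the opening at its end, in the units of the state.
- telemetry.get_obs(): the state, without advancing time (a new reading comes with each control period).
- imaging.camera(name): name is "scene" or "top" or "wrist"; returns a dict with "pixels" (480x640x3 uint8, blue, green, red), "vfov" (degrees; the focal length in pixels is half the picture's height over the tangent of half this angle, whatever the lens; pixels are square), "cx", "cy" (the principal point, pixels), "distortion" ([k1, k2, p1, p2, k3] as OpenCV has them; the pictures are not rectified), "R" (3x3) and "t" (3): a world point X has camera coordinates R X + t. Camera axes: x right, y down, z forward; pixel columns grow to the right and rows downward; lengths in m; the calibration is good to about 2 mm. A picture is of the moment at which its call begins. There is no depth.
- ctrl.hand_in(): hands the job in, once; it reports no verdict.
The state is a dict: "time_s": time; "q": joint angles; "dq": joint speeds; "joint_efforts": joint torques, N m; "eef_pos": TCP position; "eef_rot": TCP orientation; "wrist_force": force on the tool from outside, world axes, zero at the start; "torque": the same for the moment, N m; "opening": opening from 0.0 (shut) to 1.0 (fully open).
Only numpy, scipy, OpenCV 4.12 (cv2) and the standard library are available. Lean on these libraries where they do the work, as an engineer would, in place of code of your own. Each camera call takes 0.05 s, during which the arm holds its last target.

## Working session

There is one attempt and no reset: what is moved stays moved. The work goes in short steps, Python scripts to look and compute and a shell command to move; the robot and the scene stay as the last step left them, time stands still between calls to the robot, and variables do not carry over. Pictures are saved under pics/ and viewed, and the job is handed in when it is done.

```bash
mkdir -p pics; ls
python3 - <<'E'
from bench import telemetry, imaging
import cv2
print(telemetry.get_obs())
for n in ["scene","top","wrist"]:
    c=imaging.camera(n); cv2.imwrite(f"pics/{n}0.png",c["pixels"]); print(n,{k:v for k,v in c.items() if k!="pixels"})
E
```

```text
pics
{'time_s': 0.0, 'q': array([-1.34528361e+00,  1.81524914e-01,  1.60803496e+00, -2.44817309e-06,
        1.35376760e+00, -2.06293939e-01]), 'dq': array([-7.73306321e-05,  1.41599880e-04,  1.23417819e-03, -8.45072447e-05,
       -8.13435824e-04,  3.52623231e-05]), 'joint_efforts': array([ 1.57220635e-03, -4.44871330e+01, -3.51331758e+01, -8.70009626e-05,
        9.17992234e-03, -3.47276136e-05]), 'eef_pos': array([ 0.24053617, -0.52166038,  0.23038018]), 'eef_rot': array([-8.67358378e-04,  9.76782848e-01,  2.14230050e-01, -9.53023915e-06]), 'wrist_force': array([-0.27241366,  1.13668793,  0.48236917]), 'torque': array([-0.00679621, -0.05791756, -0.01654042]), 'opening': 1.002432028154241}
scene {'vfov': 47.70344170704413, 'cx': 323.1710074960355, 'cy': 235.9165356351147, 'distortion': array([-0.15299897,  0.        ,  0.        ,  0.        ,  0.        ]), 'R': array([[-0.68385932,  0.72958257,  0.00676005],
       [ 0.59621496,  0.56414246, -0.57120138],
       [-0.4205522 , -0.38659094, -0.82078212]]), 't': array([ 0.38441832, -0.31625914,  1.45570896])}
top {'vfov': 47.64513787802542, 'cx': 310.4682637919512, 'cy': 235.53417759875052, 'distortion': array([-0.0226001,  0.       ,  0.       ,  0.       ,  0.       ]), 'R': array([[-0.01398903, -0.99973057, -0.01852291],
       [-0.99759286,  0.0152126 , -0.06765398],
       [ 0.06791753,  0.01753191, -0.99753689]]), 't': array([0.02067439, 0.55080449, 1.37651641])}
wrist {'vfov': 62.65840352998598, 'cx': 319.3309260736035, 'cy': 241.9110462089131, 'distortion': array([0.02578571, 0.        , 0.        , 0.        , 0.        ]), 'R': array([[ 0.41827863, -0.90831545, -0.00245624],
       [-0.86521776, -0.39925237,  0.30330806],
       [-0.27648006, -0.1247421 , -0.95288939]]), 't': array([-0.57241933, -0.03912788,  0.380473  ])}
```

View pics/scene0.png

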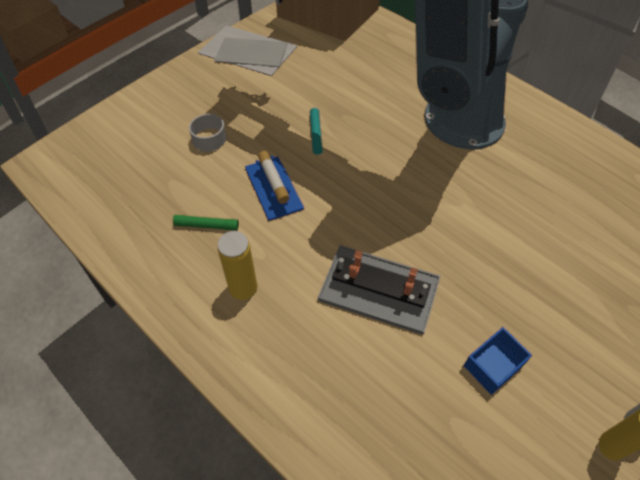

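View pics/top0.png

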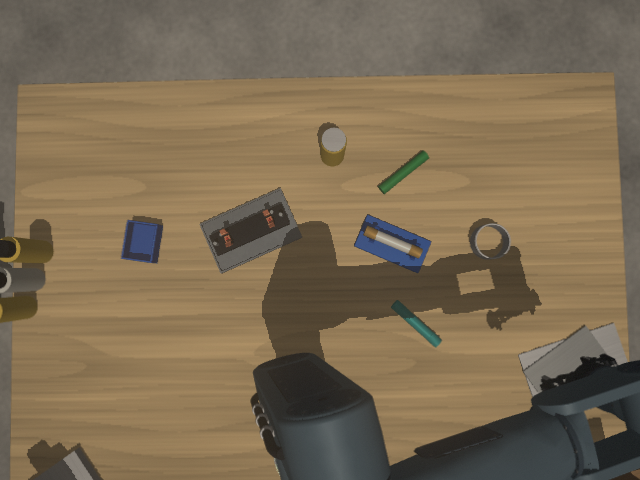

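View pics/wrist0.png

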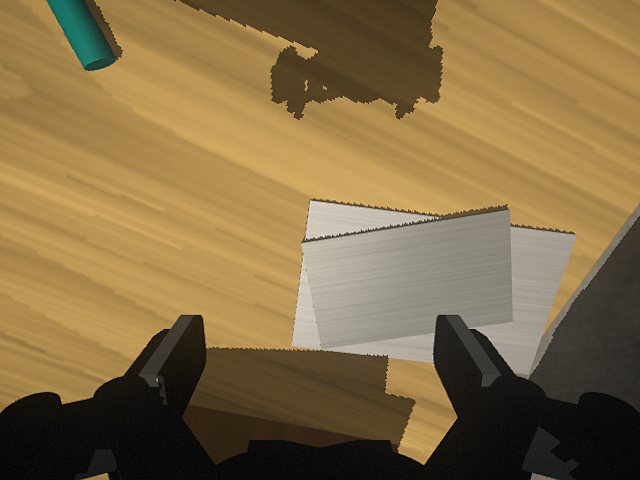

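The top view shows three fuse-shaped things: the white and brass fuse on the blue rest (393,240), a green rod (403,172) and a teal rod (416,323). By the description the fuse is the one at (393,240). The holder is at (250,229). Next I'll check close crops.

```bash
cat > h.py <<'E'
import numpy as np, cv2
from bench import telemetry, imaging
from scipy.spatial.transform import Rotation as Ro
def K(c):
    f=240/np.tan(np.radians(c["vfov"])/2); return np.array([[f,0,c["cx"]],[0,f,c["cy"]],[0,0,1]])
def w(c,px,z):
    px=np.array(px,float).reshape(-1,1,2)
    n=cv2.undistortPoints(px,K(c),c["distortion"]).reshape(-1,2)
    d=np.c_[n,np.ones(len(n))]@c["R"]; o=-c["R"].T@c["t"]
    s=(z-o[2])/d[:,2]; return o+d*s[:,None]
def proj(c,P):
    return cv2.projectPoints(np.array(P,float).reshape(-1,1,3),cv2.Rodrigues(c["R"])[0],c["t"],K(c),c["distortion"])[0].reshape(-1,2)
def crop(c,x0,y0,x1,y1,k,name):
    im=cv2.resize(c["pixels"][y0:y1,x0:x1],None,fx=k,fy=k,interpolation=cv2.INTER_CUBIC); cv2.imwrite(name,im)
E
python3 - <<'E'
from h import *
c=imaging.camera("top"); s=imaging.camera("scene")
crop(c,340,200,450,280,7,"pics/t_rest.png")
crop(c,190,180,310,280,6,"pics/t_hold.png")
crop(s,310,240,450,340,5,"pics/s_hold.png")
crop(s,235,140,315,225,7,"pics/s_rest.png")
E
```

```text
(no output)
```

View pics/t_rest.png

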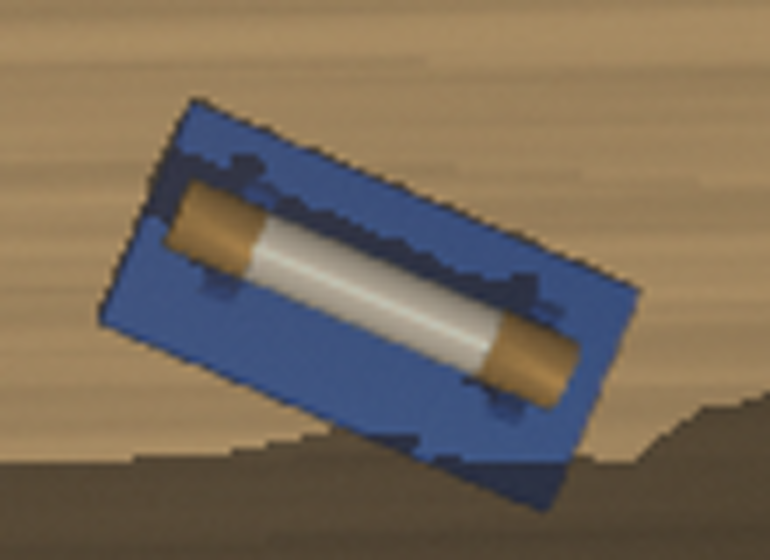

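View pics/t_hold.png

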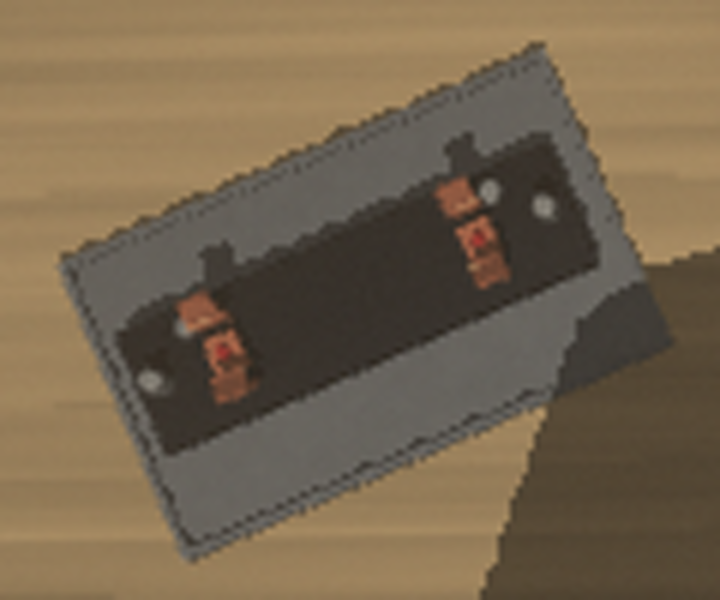

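View pics/s_hold.png

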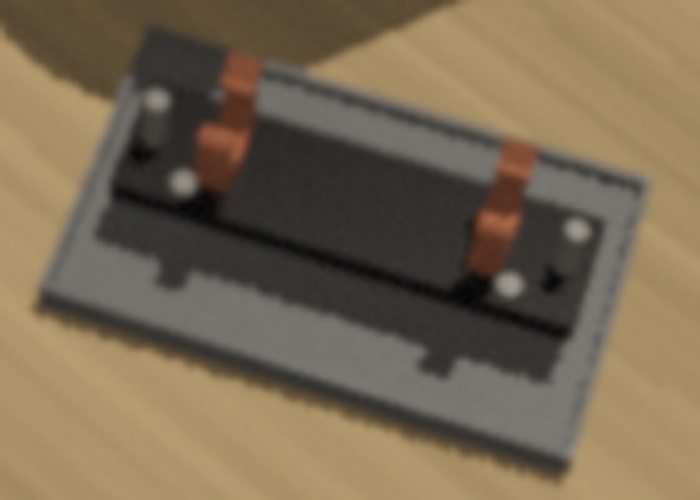

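View pics/s_rest.png

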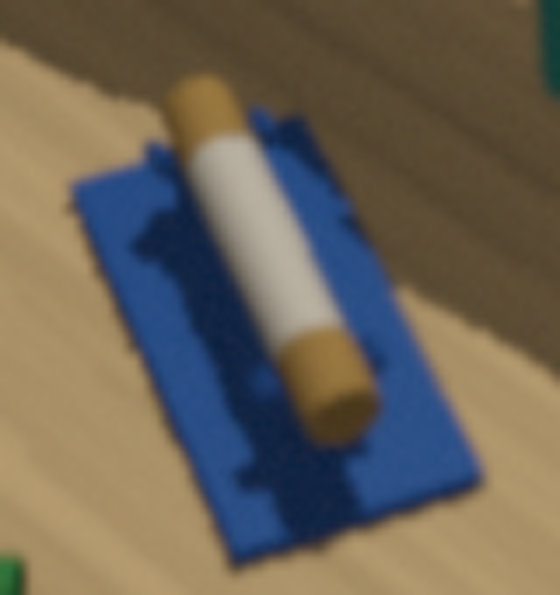

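```bash
cat > m.py <<'E'
from h import *
c=imaging.camera("top"); s=imaging.camera("scene")
def un(P,k,x0,y0): return [((x+.5)/k-.5+x0,(y+.5)/k-.5+y0) for x,y in P]
r=w(c,un([(190,98),(640,290),(547,512),(100,322)],7,340,200),.010)
print("rest",r.round(4),r.mean(0).round(4),[np.linalg.norm(r[i]-r[(i+1)%4]).round(4) for i in range(4)])
d=r[1]-r[0]+r[2]-r[3]; print("rest yaw",np.arctan2(d[1],d[0]))
r2=w(s,un([(72,188),(480,478),(235,562),(302,122)],7,235,140),.010); print("rest from scene",r2.round(4), ((r2[0]+r2[1])/2).round(4))
d=r2[2]-r2[0]; print("yaw sc",np.arctan2(d[1],d[0]))
def tri(a,b):
    A=[]
    for cam,p in ((c,a),(s,b)):
        n=cv2.undistortPoints(np.array(p,float).reshape(1,1,2),K(cam),cam["distortion"]).ravel()
        Pm=np.c_[cam["R"],cam["t"]]; A+= [n[0]*Pm[2]-Pm[0], n[1]*Pm[2]-Pm[1]]
    A=np.array(A); return np.linalg.lstsq(A[:,:3],-A[:,3],rcond=None)[0]
f=w(c,un([(195,180),(165,243),(552,410),(582,348)],7,340,200),.050)
print("fuse",f.round(4),f.mean(0).round(4),[np.linalg.norm(f[i]-f[(i+1)%4]).round(4) for i in range(4)])
d=f[3]-f[0]+f[2]-f[1]; print("fuse yaw",np.arctan2(d[1],d[0]))
# white-brass seams midpoints
q=w(c,un([(258,246),(492,343)],7,340,200),.05); print("seam mid",q.mean(0))
h=w(c,un([(540,45),(62,258),(190,558),(675,342)],6,190,180),.016)
print("hold",h.round(4),h.mean(0).round(4),[np.linalg.norm(h[i]-h[(i+1)%4]).round(4) for i in range(4)])
d=h[0]-h[1]+h[3]-h[2]; print("hold yaw",np.arctan2(d[1],d[0]))
hs=w(s,un([(150,28),(650,180),(565,468),(42,300)],5,310,240),.016)
print("hold sc",hs.round(4),hs.mean(0).round(4))
d=hs[1]-hs[0]+hs[2]-hs[3]; print("yaw",np.arctan2(d[1],d[0]))
T=un([(118,335),(165,455),(600,262),(548,135)],6,190,180); S=un([(605,215),(570,335),(115,192)],5,310,240)
ST=un([(155,98),(182,183),(577,230),(508,284)],5,310,240); TT=un([(543,205),(489,192),(150,380)],6,190,180)
print(tri(T[0],un([(570,335)],5,310,240)[0]),tri(T[3],un([(115,192)],5,310,240)[0]))
E
python3 m.py
```

```text
rest [[ 0.6064 -0.1335  0.01  ]
 [ 0.5328 -0.2973  0.01  ]
 [ 0.4519 -0.2609  0.01  ]
 [ 0.524  -0.0987  0.01  ]] [ 0.5288 -0.1976  0.01  ] [np.float64(0.1795), np.float64(0.0887), np.float64(0.1776), np.float64(0.0894)]
rest yaw -1.9909429465209483
rest from scene [[ 0.5308 -0.2957  0.01  ]
 [ 0.5244 -0.0995  0.01  ]
 [ 0.6046 -0.1336  0.01  ]
 [ 0.4528 -0.2591  0.01  ]] [ 0.5276 -0.1976  0.01  ]
yaw sc 1.143686894157206
fuse [[ 0.5725 -0.1312  0.05  ]
 [ 0.55   -0.12    0.05  ]
 [ 0.4883 -0.2566  0.05  ]
 [ 0.5102 -0.2679  0.05  ]] [ 0.5303 -0.1939  0.05  ] [np.float64(0.0251), np.float64(0.1499), np.float64(0.0247), np.float64(0.1502)]
fuse yaw -1.9969635339507326
seam mid [ 0.53047675 -0.19452431  0.05      ]
hold [[0.6783 0.0909 0.016 ]
 [0.5892 0.2984 0.016 ]
 [0.4593 0.2433 0.016 ]
 [0.5489 0.0343 0.016 ]] [0.5689 0.1667 0.016 ] [np.float64(0.2258), np.float64(0.1411), np.float64(0.2274), np.float64(0.1413)]
hold yaw -1.1656093038090476
hold sc [[0.5468 0.0352 0.016 ]
 [0.4575 0.2443 0.016 ]
 [0.5899 0.2995 0.016 ]
 [0.6781 0.0938 0.016 ]] [0.5681 0.1682 0.016 ]
yaw 1.9750815684755838
[0.55374472 0.26913014 0.04071999] [0.63343688 0.0885491  0.04339573]
```

```bash
python3 -m pendant '[[[0.25,-0.109,0,0,0,0],[0.25,-0.109,0,0,0,0],[0.25,-0.109,0,0,0,0],[0.25,-0.109,0,0,0,0],[0.25,-0.109,0,0,0,0],[0.25,-0.109,0,0,0,0],[0.25,-0.109,0,0,0,0],[0.25,-0.109,0,0,0,0],[0,0,0,0,0,-0.057],[0,0,0,0,0,-0.057],[0,0,0,0,0,-0.057],[0,0,0,0,0,-0.057]]]' 0
python3 - <<'E'
from h import *
c=imaging.camera("wrist"); cv2.imwrite("pics/w1.png",c["pixels"]); 
o=telemetry.get_obs(); print(o["time_s"],o["eef_pos"],Ro.from_quat(o["eef_rot"],scalar_first=True).as_matrix(),o["wrist_force"])
E
```

```text
time_s: 1.85
eef_pos: [0.5408, -0.1859, 0.2314]
eef_rot: [0.001, 0.834, 0.552, 0.0]
wrist_force: [0.3, 0.0, 0.0]
opening: 0.997
1.9 [ 0.54078446 -0.18595669  0.23141443] [[ 3.84320590e-01  9.23196641e-01  2.37609918e-03]
 [ 9.23199272e-01 -3.84316663e-01 -1.95117719e-03]
 [-8.88145718e-04  2.94349060e-03 -9.99995274e-01]] [-0.08718738  0.62103893 -0.40378043]
```

View pics/w1.png

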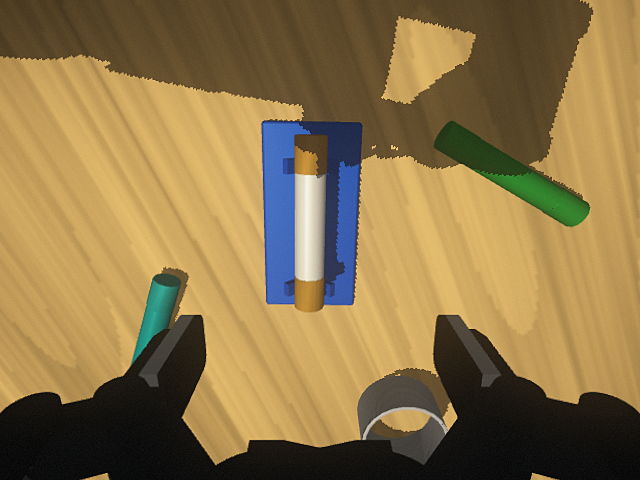

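Run:
```python
from h import *
c=imaging.camera("wrist")
crop(c,250,110,380,320,3.5 if 0 else 2.8,"pics/w1c.png")
```

```text
(no output)
```

View pics/w1c.png

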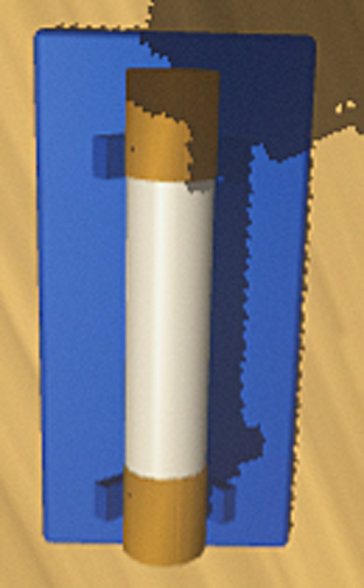

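Run:
```python
from h import *
c=imaging.camera("wrist"); o=telemetry.get_obs()
f=lambda P:[((x+.5)/2.8-.5+250,(y+.5)/2.8-.5+110) for x,y in P]
p=w(c,f([(127,180),(217,180),(127,479),(208,479)]),.052)
A,B=p[:2].mean(0),p[2:].mean(0); M=(A+B)/2
print(p.round(4),M,np.linalg.norm(A-B),np.linalg.norm(p[0]-p[1]),np.degrees(np.arctan2(*(A-B)[[1,0]])))
rr=w(c,f([(36,30),(315,36),(292,545),(44,540)]),.01);print(rr.round(4),rr.mean(0))
R=Ro.from_quat(o["eef_rot"],scalar_first=True).as_matrix()
print("tool xaxis deg",np.degrees(np.arctan2(R[1,0],R[0,0])),"delta tool mm",R.T@(np.r_[M[:2],.031]-o["eef_pos"])*1000)
```

```text
[[ 0.5357 -0.1467  0.052 ]
 [ 0.5596 -0.157   0.052 ]
 [ 0.4968 -0.2323  0.052 ]
 [ 0.5203 -0.2424  0.052 ]] [ 0.52809993 -0.19460977  0.052     ] 0.09397244420803327 0.026085011615043223 65.44343477302583
[[ 0.5242 -0.0972  0.01  ]
 [ 0.6041 -0.1336  0.01  ]
 [ 0.5316 -0.2954  0.01  ]
 [ 0.4497 -0.2577  0.01  ]] [ 0.52739091 -0.19600129  0.01      ]
tool xaxis deg 66.42414139272108 delta tool mm [-12.65942412  -8.81333156 200.43797993]
```

```bash
cat > st.py <<'E'
from h import *
import sys
o=telemetry.get_obs()
R=Ro.from_quat(o["eef_rot"],scalar_first=True).as_matrix()
print("t",o["time_s"],"pos",o["eef_pos"].round(4),"yaw",np.degrees(np.arctan2(R[1,0],R[0,0])).round(2),"zax",R[:,2].round(4),"F",o["wrist_force"].round(2),"T",o["torque"].round(2),"op",o["opening"])
if len(sys.argv)>3:
    g=np.array([float(v) for v in sys.argv[1:4]]); print("delta units",(R.T@(g-o["eef_pos"])/0.2).round(4))
    if len(sys.argv)>4: print("rz units",-(float(sys.argv[4])-np.degrees(np.arctan2(R[1,0],R[0,0])))/180)
    v=R.T@[0,0,-1]; print("level rotvec units",(np.cross([0,0,1],v)/np.pi).round(4))
E
python3 st.py .529 -.1945 .032 65.5
```

```text
t 2.0 pos [ 0.5407 -0.1861  0.2315] yaw 66.42 zax [ 0.0025 -0.002  -1.    ] F [ 0.2   1.03 -0.19] T [ 0.04 -0.01 -0.02] op 0.9997587429656711
delta units [-0.061  -0.0401  0.9972]
rz units 0.00513411884845046
level rotvec units [ 0.001   0.0003 -0.    ]
```

```bash
python3 -m pendant '[[[-0.061,-0.04,0,0.001,0,0.005],[0,0,0.25,0,0,0],[0,0,0.25,0,0,0],[0,0,0,0,0,0]]]' 0; python3 st.py .529 -.1945 .032 65.5
python3 - <<'E'
from h import *
c=imaging.camera("wrist"); cv2.imwrite("pics/w2.png",c["pixels"])
E
```

```text
time_s: 2.5
eef_pos: [0.5269, -0.1969, 0.131]
eef_rot: [0.002, 0.845, 0.535, -0.0]
wrist_force: [0.4, -0.1, 0.2]
opening: 0.999
t 2.5 pos [ 0.5269 -0.1969  0.131 ] yaw 64.69 zax [ 0.0012 -0.003  -1.    ] F [ 0.41 -0.07  0.18] T [-0.02  0.04  0.04] op 0.9992797286277103
delta units [0.0167 0.0033 0.4951]
rz units -0.004499026456168073
level rotvec units [ 0.0007  0.0007 -0.    ]
```

View pics/w2.png

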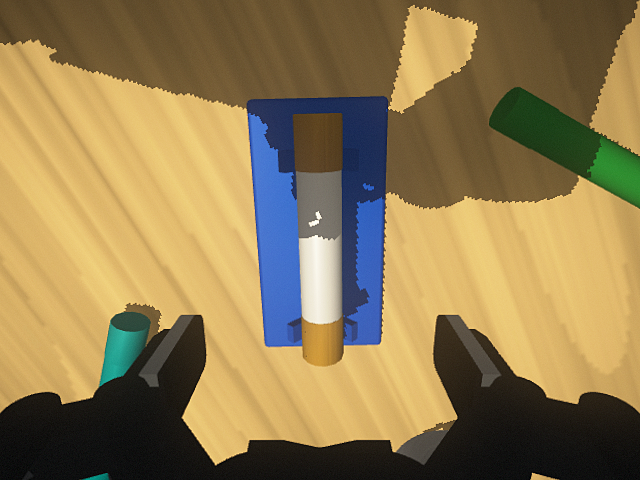

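```bash
python3 - <<'E'
from h import *
c=imaging.camera("wrist")
p=w(c,[(295.5,172),(341.5,172),(301,322),(343,321)],.052)
A,B=p[:2].mean(0),p[2:].mean(0); M=(A+B)/2
print(p.round(4),M,np.linalg.norm(A-B),np.degrees(np.arctan2(*(A-B)[[1,0]])))
E
python3 st.py .529 -.1945 .032 65.5
```

```text
[[ 0.5368 -0.148   0.052 ]
 [ 0.5602 -0.1591  0.052 ]
 [ 0.4977 -0.2347  0.052 ]
 [ 0.5222 -0.2456  0.052 ]] [ 0.52923539 -0.19682903  0.052     ] 0.09475800138268883 66.0091516681111
t 2.6 pos [ 0.5301 -0.1986  0.1357] yaw 64.76 zax [ 0.0085 -0.0075 -0.9999] F [0.25 0.82 0.79] T [0.   0.04 0.03] op 0.9994772614243482
delta units [ 0.0179 -0.0196  0.518 ]
rz units -0.0041275637149074855
level rotvec units [ 0.0035  0.001  -0.    ]
```

```bash
python3 -m pendant '[[[0.013,-0.017,0.17,0.0035,0.001,-0.004],[0,0,0.17,0,0,0],[0,0,0.08,0,0,0]]]' 0; python3 st.py .529 -.1955 .032 65.6;python3 - <<'E'
from h import *
c=imaging.camera("wrist"); cv2.imwrite("pics/w3.png",c["pixels"])
E
python3 st.py .529 -.1955 .032 65.6
```

```text
time_s: 2.98
eef_pos: [0.5357, -0.2001, 0.0607]
eef_rot: [0.008, 0.842, 0.54, 0.004]
wrist_force: [-0.3, -0.5, -0.2]
opening: 1.002
t 2.975 pos [ 0.5357 -0.2001  0.0607] yaw 65.34 zax [ 0.0153 -0.0099 -0.9998] F [-0.3  -0.49 -0.25] T [-0.    0.03 -0.01] op 1.0023082255524765
delta units [ 0.0076 -0.0425  0.1427]
rz units -0.0014452491102209327
level rotvec units [ 0.0057  0.0008 -0.    ]
t 3.025 pos [ 0.535  -0.1998  0.0592] yaw 65.34 zax [ 0.0139 -0.0091 -0.9999] F [-1.31  0.13 -1.06] T [0.01 0.06 0.02] op 1.0005080558079296
delta units [ 0.0074 -0.0386  0.1356]
rz units -0.001445906002155321
level rotvec units [ 0.0052  0.0008 -0.    ]
```

View pics/w3.png

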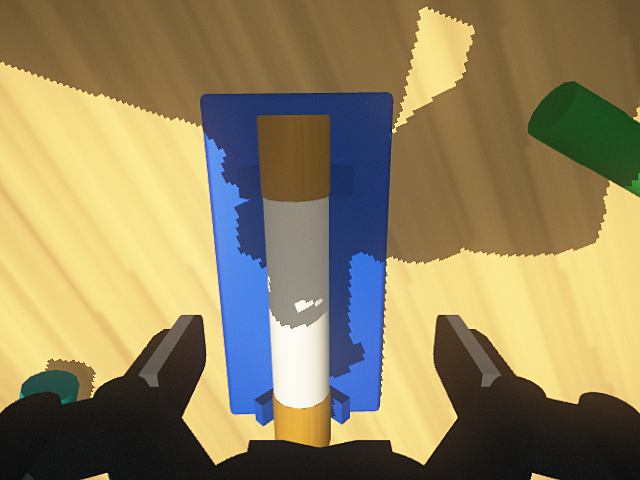

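```bash
python3 -m pendant '[[[0.007,-0.038,0.0,0.005,0.001,-0.001],[0,0,0.05,0,0,0],[0,0,0.05,0,0,0],[0,0,0,0,0,0]]]' 0; python3 st.py .529 -.1955 .032 65.6;python3 - <<'E'
from h import *
c=imaging.camera("wrist"); cv2.imwrite("pics/w4.png",c["pixels"])
E
python3 st.py .529 -.1955 .032 65.6
```

```text
time_s: 3.52
eef_pos: [0.5309, -0.1967, 0.0423]
eef_rot: [0.002, 0.841, 0.541, 0.002]
wrist_force: [0.2, -0.4, -0.7]
opening: 1.002
t 3.525 pos [ 0.5309 -0.1967  0.0423] yaw 65.51 zax [ 0.0054 -0.0024 -1.    ] F [ 0.15 -0.36 -0.67] T [ 0.03  0.03 -0.  ] op 1.0024332911483993
delta units [ 0.0017 -0.0116  0.0512]
rz units -0.0005117325190806493
level rotvec units [ 0.0019 -0.      0.    ]
t 3.575 pos [ 0.5312 -0.1969  0.0427] yaw 65.51 zax [ 0.006  -0.0028 -1.    ] F [-0.27 -0.08  0.95] T [-0.01  0.04 -0.  ] op 0.9999574709339971
delta units [ 0.0018 -0.0134  0.0533]
rz units -0.0004908777650801395
level rotvec units [ 0.0021  0.     -0.    ]
```

View pics/w4.png

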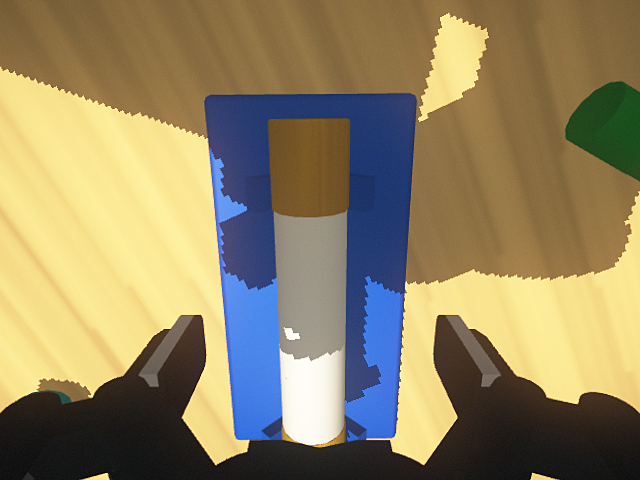

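```bash
python3 -m pendant '[[[0.002,-0.013,0.02,0.002,0,0],[0,0,0.028,0,0,0],[0,0,0,0,0,0],[0,0,0,0,0,0]]]' 0; python3 st.py .529 -.1955 .032 65.6
```

```text
time_s: 4.08
eef_pos: [0.5292, -0.1955, 0.0327]
eef_rot: [0.0, 0.841, 0.541, 0.0]
wrist_force: [-0.3, -0.9, 1.2]
opening: 0.999
t 4.075 pos [ 0.5292 -0.1955  0.0327] yaw 65.51 zax [ 3.e-04 -3.e-04 -1.e+00] F [-0.33 -0.93  1.15] T [0.01 0.05 0.06] op 0.9987533757827494
delta units [-0.0003 -0.0007  0.0034]
rz units -0.000473474650607623
level rotvec units [ 0.0001  0.     -0.    ]
```

Aligned. Closing.

```bash
python3 -m pendant '[[[0,0,0,0,0,0],[0,0,0,0,0,0],[0,0,0,0,0,0],[0,0,0,0,0,0],[0,0,0,0,0,0],[0,0,0,0,0,0],[0,0,0,0,0,0],[0,0,0,0,0,0]]]' 1; python3 st.py .529 -.1955 .032 65.6
```

```text
time_s: 5.08
eef_pos: [0.5284, -0.1951, 0.0333]
eef_rot: [-0.001, 0.841, 0.541, -0.001]
wrist_force: [-0.7, -0.7, 1.5]
opening: 0.3
t 5.075 pos [ 0.5284 -0.1951  0.0333] yaw 65.55 zax [-1.7e-03  4.0e-04 -1.0e+00] F [-0.66 -0.66  1.5 ] T [ 0.04  0.11 -0.01] op 0.29989741099089884
delta units [-0.0003  0.0037  0.0065]
rz units -0.0002573625761801818
level rotvec units [-0.0005  0.0001  0.    ]
```

```bash
python3 -m pendant '[[[0,0,-0.05,0,0,0],[0,0,-0.1,0,0,0],[0,0,-0.15,0,0,0],[0,0,-0.15,0,0,0],[0,0,-0.15,0,0,0],[0,0,-0.15,0,0,0],[0,0,-0.1,0,0,0],[0,0,-0.05,0,0,0],[0,0,0,0,0,0]]]' 1; python3 st.py .5685 .1675 .16 113.2
```

```text
time_s: 6.2
eef_pos: [0.5283, -0.1948, 0.2217]
eef_rot: [-0.0, 0.841, 0.541, -0.0]
wrist_force: [-0.8, 0.1, -1.9]
opening: 0.295
t 6.2 pos [ 0.5283 -0.1948  0.2217] yaw 65.5 zax [-4.e-04  4.e-04 -1.e+00] F [-0.79  0.05 -1.91] T [ 0.03 -0.01  0.01] op 0.2950152271186086
delta units [ 1.7318 -0.5684  0.3089]
rz units -0.2650002749845099
level rotvec units [-0.0002 -0.0001  0.    ]
```

```bash
python3 -m pendant '[[[0.12,-0.04,0,0,0,0],[0.21,-0.068,0,0,0,0],[0.21,-0.068,0,0,0,0],[0.21,-0.068,0,0,0,0],[0.21,-0.068,0,0,0,0],[0.21,-0.068,0,0,0,0],[0.21,-0.068,0,0,0,0],[0.21,-0.068,0,0,0,0],[0.1,-0.03,0,0,0,0],[0,0,0,0,0,0]]]' 1; python3 -m pendant '[[[0,0,0,0,0,-0.05],[0,0,0,0,0,-0.053],[0,0,0,0,0,-0.053],[0,0,0,0,0,-0.053],[0,0,0,0,0,-0.05],[0,0,0,0,0,0],[0,0,0,0,0,0]]]' 1;python3 st.py .5685 .1675 .16 113.2
python3 - <<'E'
from h import *
c=imaging.camera("wrist"); cv2.imwrite("pics/w5.png",c["pixels"])
c=imaging.camera("top"); cv2.imwrite("pics/t5.png",c["pixels"])
E
```

```text
time_s: 7.45
eef_pos: [0.5642, 0.1691, 0.2085]
eef_rot: [-0.007, 0.842, 0.54, -0.008]
wrist_force: [0.0, -0.4, -0.6]
opening: 0.297
time_s: 8.32
eef_pos: [0.5608, 0.1622, 0.2017]
eef_rot: [-0.013, 0.553, 0.833, -0.009]
wrist_force: [0.5, 0.3, -1.4]
opening: 0.3
t 8.325 pos [0.5608 0.1622 0.2017] yaw 112.88 zax [-3.140e-02 -2.000e-04 -9.995e-01] F [ 0.46  0.33 -1.35] T [ 0.02 -0.02 -0.05] op 0.29974124633988963
delta units [0.007  0.052  0.2072]
rz units -0.0017689293666068788
level rotvec units [-0.0092 -0.0038  0.    ]
```

View pics/w5.png

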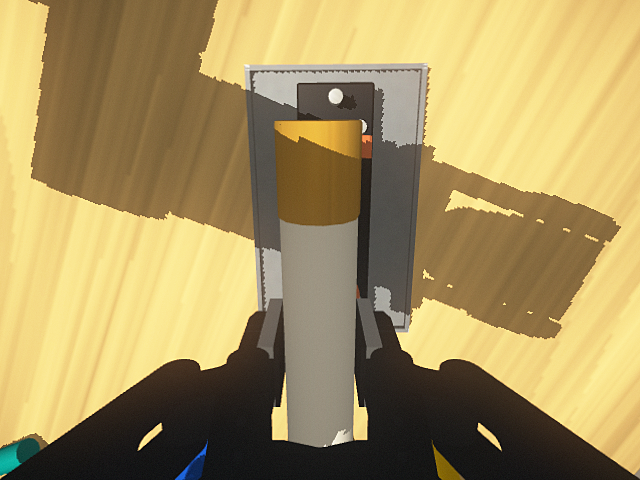

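View pics/t5.png

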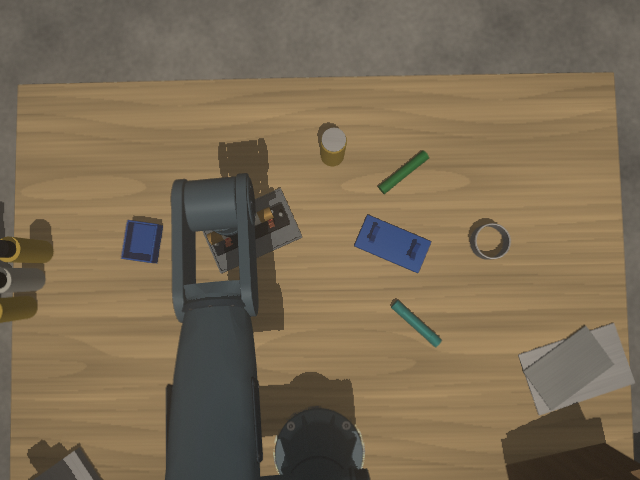

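```bash
python3 -m pendant '[[[0.007,0.05,0,-0.009,-0.004,-0.002],[0,0,0,0,0,0],[0,0,0,0,0,0]]]' 1;python3 st.py .5685 .1675 .16 113.2
python3 - <<'E'
from h import *
c=imaging.camera("wrist"); cv2.imwrite("pics/w6.png",c["pixels"])
crop(c,220,40,460,350,2,"pics/w6c.png")
s=imaging.camera("scene"); cv2.imwrite("pics/s6.png",s["pixels"])
E
python3 st.py .5685 .1675 .16 113.2
```

```text
time_s: 8.8
eef_pos: [0.5702, 0.1681, 0.2017]
eef_rot: [0.001, 0.55, 0.835, 0.0]
wrist_force: [-0.3, -0.4, -1.1]
opening: 0.297
t 8.8 pos [0.5702 0.1681 0.2017] yaw 113.25 zax [ 2.4e-03 -4.0e-04 -1.0e+00] F [-0.28 -0.35 -1.09] T [-0.01 -0.02 -0.01] op 0.2970418921306576
delta units [ 0.0007 -0.0095  0.2083]
rz units 0.00027939963978119585
level rotvec units [ 0.0006  0.0004 -0.    ]
t 8.9 pos [0.5702 0.1681 0.2017] yaw 113.25 zax [ 2.4e-03 -4.0e-04 -1.0e+00] F [-0.11 -0.29 -1.94] T [-0.   -0.02  0.  ] op 0.2936953717096547
delta units [ 0.001  -0.0094  0.2084]
rz units 0.000285105185676097
level rotvec units [ 0.0006  0.0004 -0.    ]
```

View pics/w6c.png

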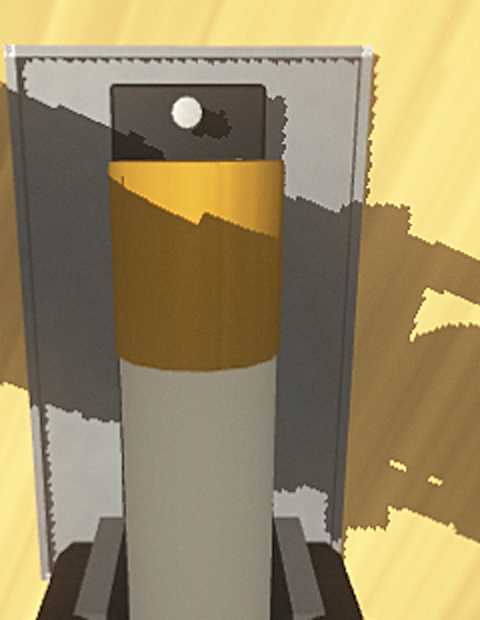

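View pics/s6.png

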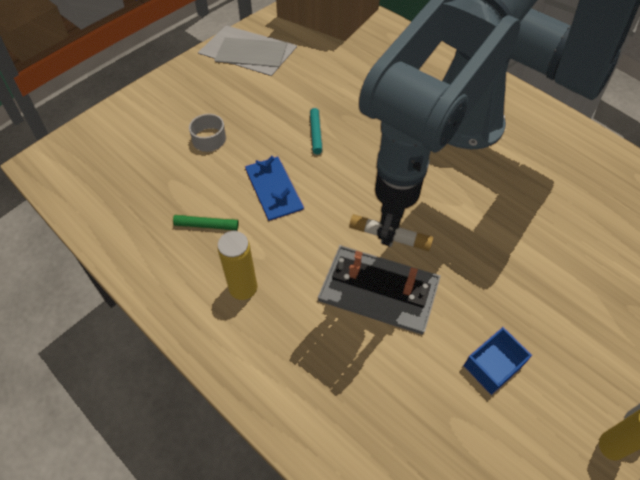

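Run:
```python
from h import *
c=imaging.camera("wrist"); s=imaging.camera("scene"); o=telemetry.get_obs()
R=Ro.from_quat(o["eef_rot"],scalar_first=True).as_matrix(); P=o["eef_pos"]
f=lambda L:[((x+.5)/2-.5+220,(y+.5)/2-.5+40) for x,y in L]
t=w(c,f([(4,44),(374,44),(43,580)]),.016); print("tray",t.round(4),np.linalg.norm(t[0]-t[1]))
d=t[1]-t[0]; print("yaw",np.degrees(np.arctan2(d[1],d[0]))+90, np.degrees(np.arctan2(*(t[0]-t[2])[[1,0]])))
u=d/np.linalg.norm(d); v=np.array([-u[1],u[0],0]); print("centre from far edge",(t[0]+t[1])/2-v*.115)
post=w(c,f([(187,112)]),.072)[0]; print("post",post,"-> centre",post-v*.089)
b=w(c,f([(111,85),(267,86)]),.042); print("bar w",np.linalg.norm(b[0]-b[1]),b.mean(0)-v*.1)
z=P[2]+.0175
q=w(c,f([(119,355),(278,358),(109,164),(285,164)]),z); ql=(q-P)@R
print("fuse seam/end in tool mm",(ql*1000).round(1),"z",z)
# scene check
crop(s,340,205,445,255,7,"pics/s6c.png")
print("scene proj of tool xaxis -75,-45,0,45,75:",proj(s,[P+R@np.array([a,0,-.0175]) for a in (-.075,-.045,0,.045,.075)]).round(1))
```

```text
tray [[0.4564 0.2474 0.016 ]
 [0.5852 0.3028 0.016 ]
 [0.5476 0.0365 0.016 ]] 0.14016629077775145
yaw 113.27549779500828 113.39029170752322
centre from far edge [0.56622108 0.16942009 0.016     ]
post [0.53083442 0.25077184 0.072     ] -> centre [0.56600302 0.16901507 0.072     ]
bar w 0.055332937296223135 [0.56679894 0.16831094 0.042     ]
fuse seam/end in tool mm [[ 48.2 -13.1 -17.6]
 [ 47.6  12.8 -17.5]
 [ 77.9 -13.7 -17.6]
 [ 77.9  12.9 -17.6]] z 0.21914053747384593
scene proj of tool xaxis -75,-45,0,45,75: [[349.6 220.5]
 [365.4 225.1]
 [389.3 232.2]
 [413.5 239.3]
 [429.8 244.1]]
```

View pics/s6c.png

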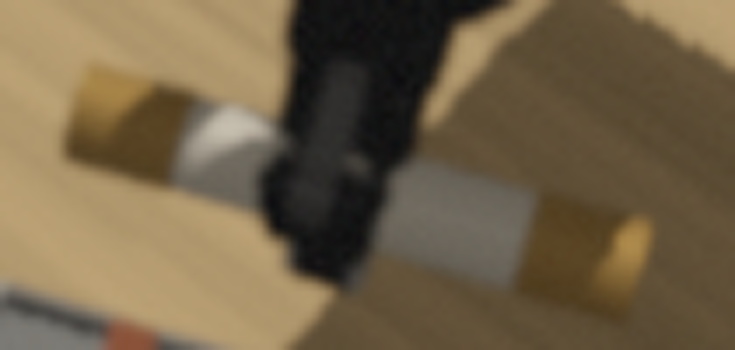

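```bash
python3 st.py .5681 .1661 .108 113.25
```

```text
t 9.0 pos [0.5702 0.168  0.2016] yaw 113.24 zax [ 2.3e-03 -4.0e-04 -1.0e+00] F [ 0.39  0.13 -1.89] T [ 0.01 -0.01 -0.01] op 0.2958683721663781
delta units [-0.0038 -0.0143  0.4682]
rz units -4.10715117977942e-05
level rotvec units [ 0.0006  0.0004 -0.    ]
```

```bash
python3 -m pendant '[[[-0.004,-0.014,0.05,0.0006,0.0004,0],[0,0,0.08,0,0,0],[0,0,0.08,0,0,0],[0,0,0.08,0,0,0],[0,0,0.08,0,0,0],[0,0,0.05,0,0,0],[0,0,0.03,0,0,0],[0,0,0,0,0,0]]]' 1;python3 st.py .5681 .1661 .108 113.25
python3 - <<'E'
from h import *
c=imaging.camera("wrist"); cv2.imwrite("pics/w7.png",c["pixels"])
s=imaging.camera("scene"); crop(s,310,205,450,345,5,"pics/s7.png")
E
python3 st.py .5681 .1661 .108 113.25
```

```text
time_s: 10.0
eef_pos: [0.5664, 0.1657, 0.1032]
eef_rot: [-0.001, 0.55, 0.835, -0.001]
wrist_force: [0.1, -0.5, -2.0]
opening: 0.296
t 10.0 pos [0.5664 0.1657 0.1032] yaw 113.22 zax [-3.7e-03 -3.0e-04 -1.0e+00] F [ 0.09 -0.47 -1.98] T [0.01 0.04 0.01] op 0.2956448836574229
delta units [-0.0015  0.0085 -0.0241]
rz units -0.00014647100667543908
level rotvec units [-0.0011 -0.0004  0.    ]
t 10.1 pos [0.567  0.1657 0.1041] yaw 113.22 zax [-2.3e-03 -2.0e-04 -1.0e+00] F [-0.33 -0.61 -1.31] T [-0.02  0.04 -0.01] op 0.29709365766807055
delta units [-0.0005  0.0059 -0.0198]
rz units -0.00014353968593978393
level rotvec units [-0.0007 -0.0002  0.    ]
```

View pics/w7.png

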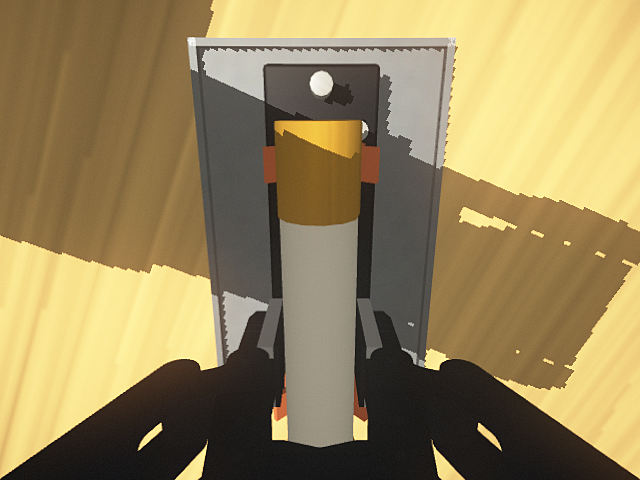

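View pics/s7.png

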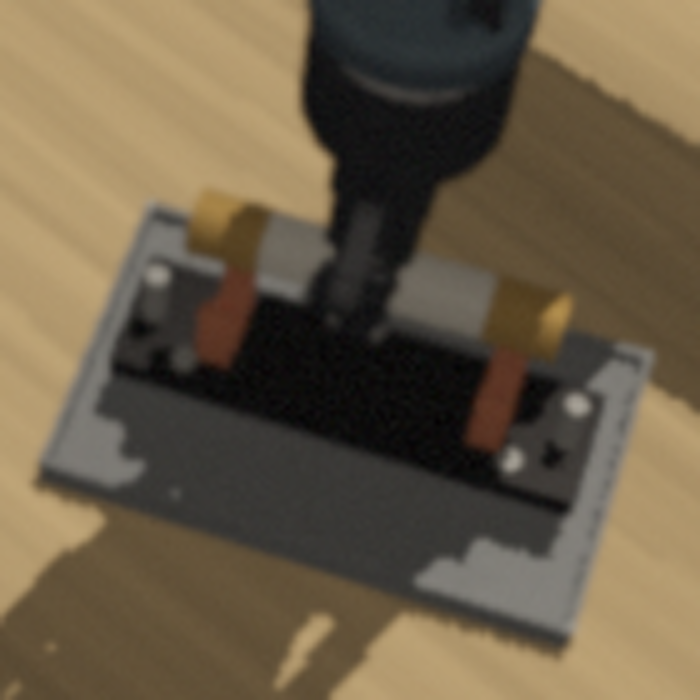

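Run:
```python
from h import *
c=imaging.camera("wrist"); o=telemetry.get_obs()
R=Ro.from_quat(o["eef_rot"],scalar_first=True).as_matrix(); P=o["eef_pos"]
def T(px,z): return (((w(c,px,z)-P)@R)*1000).round(1)
for off in (.005,.010,.015):
  print(off,"clip L/R, near/far",T([(264,165),(379,165),(264,147),(264,183),(379,147),(379,183)],.076+off)[:,:2].tolist(), "bar",T([(264,66),(379,65)],.032+off)[:,:2].tolist())
print("post",T([(321,84)],.072),"tray",T([(189,39),(455,39)],.016))
print("fuse",T([(279,222),(359,224),(275,123),(361,123)],P[2]+.0175))
```

```text
0.005 clip L/R, near/far [[60.1, -23.1], [60.1, 24.5], [67.4, -22.8], [52.7, -23.4], [67.4, 24.2], [52.7, 24.9]] bar [[102.4, -27.0], [102.8, 28.9]]
0.01 clip L/R, near/far [[60.7, -22.4], [60.7, 23.8], [67.8, -22.1], [53.5, -22.8], [67.7, 23.5], [53.5, 24.1]] bar [[101.8, -26.4], [102.2, 28.2]]
0.015 clip L/R, near/far [[61.3, -21.7], [61.3, 23.0], [68.1, -21.4], [54.3, -22.1], [68.1, 22.7], [54.3, 23.4]] bar [[101.3, -25.8], [101.7, 27.5]]
post [[91.9  0.5 32.3]] tray [[117.4 -68.3  88.5]
 [117.3  70.9  88.2]]
fuse [[ 46.5 -13.4 -17.4]
 [ 45.8  12.8 -17.5]
 [ 77.4 -13.6 -17.4]
 [ 77.4  12.4 -17.5]]
```

```bash
python3 -m pendant '[[[0,0.006,0.02,-0.0007,0,0],[0,0,0.03,0,0,0],[0,0,0.03,0,0,0],[0,0,0.03,0,0,0],[0,0,0.02,0,0,0],[0,0,0,0,0,0]]]' 1;python3 st.py .5685 .166 .078 113.25
```

```text
time_s: 10.9
eef_pos: [0.5688, 0.1664, 0.0772]
eef_rot: [0.0, 0.55, 0.835, 0.001]
wrist_force: [-0.1, -0.7, -1.6]
opening: 0.297
t 10.9 pos [0.5688 0.1664 0.0772] yaw 113.22 zax [ 1.7e-03  9.0e-04 -1.0e+00] F [-0.07 -0.66 -1.63] T [-0.04  0.02 -0.05] op 0.2966763305476413
delta units [-0.001  -0.002  -0.0039]
rz units -0.00014805998152335557
level rotvec units [ 0.0006 -0.      0.    ]
```

```bash
for i in 1 2; do :; done; python3 -m pendant '[[[0,0,0.01,0.0006,0,0],[0,0,0.01,0,0,0],[0,0,0,0,0,0]]]' 1;python3 -m pendant '[[[0,0,0.01,0,0,0],[0,0,0.01,0,0,0],[0,0,0,0,0,0]]]' 1;python3 st.py .568 .166 .078 113.25
```

```text
time_s: 11.28
eef_pos: [0.5688, 0.1661, 0.0738]
eef_rot: [-0.0, 0.55, 0.835, -0.0]
wrist_force: [-2.6, -1.5, 0.0]
opening: 0.293
time_s: 11.65
eef_pos: [0.5681, 0.1656, 0.0706]
eef_rot: [-0.0, 0.55, 0.835, -0.001]
wrist_force: [-2.1, -1.4, 0.4]
opening: 0.297
t 11.65 pos [0.5681 0.1656 0.0706] yaw 113.24 zax [-0.0018 -0.0015 -1.    ] F [-2.14 -1.39  0.41] T [-0.15  0.43 -0.12] op 0.2970378864015215
delta units [ 0.002   0.0001 -0.0368]
rz units -5.1568675686297635e-05
level rotvec units [-0.0007  0.0002  0.    ]
```

```bash
python3 -m pendant '[[[0,-0.006,0,-0.0007,0,0],[0,0,0.01,0,0,0],[0,0,0,0,0,0]]]' 1;python3 -m pendant '[[[0,0,0.01,0,0,0],[0,0,0.01,0,0,0],[0,0,0,0,0,0]]]' 1;python3 st.py .568 .166 .078 113.25
```

```text
time_s: 12.02
eef_pos: [0.5682, 0.1655, 0.0697]
eef_rot: [0.001, 0.55, 0.835, 0.001]
wrist_force: [-3.3, -1.7, -0.1]
opening: 0.296
time_s: 12.4
eef_pos: [0.5686, 0.1654, 0.0669]
eef_rot: [0.002, 0.55, 0.835, 0.001]
wrist_force: [-3.5, -1.4, 0.4]
opening: 0.297
t 12.4 pos [0.5686 0.1654 0.0669] yaw 113.24 zax [ 4.3e-03  1.0e-04 -1.0e+00] F [-3.48 -1.39  0.43] T [-0.3   0.58 -0.07] op 0.2969164878461588
delta units [ 0.0039 -0.0015 -0.0556]
rz units -6.981677664702109e-05
level rotvec units [ 0.0013  0.0005 -0.    ]
```

```bash
python3 -m pendant '[[[0,-0.01,0,0.0013,0.0005,0],[0,-0.005,0,0,0,0],[0,0,0,0,0,0],[0,0,0,0,0,0]]]' 1;python3 st.py .568 .166 .0537 113.25
```

```text
time_s: 12.9
eef_pos: [0.5674, 0.1649, 0.067]
eef_rot: [0.001, 0.55, 0.835, 0.002]
wrist_force: [-0.5, 0.1, -0.3]
opening: 0.299
t 12.9 pos [0.5674 0.1649 0.067 ] yaw 113.22 zax [ 0.0036  0.0015 -1.    ] F [-0.46  0.08 -0.29] T [ 0.04 -0.05 -0.03] op 0.2991076167736008
delta units [0.0039 0.0049 0.0665]
rz units -0.00017945540460154852
level rotvec units [ 0.0012  0.     -0.    ]
```

```bash
python3 -m pendant '[[[0.004,0,0.01,0.0012,0,0],[0,0,0.01,0,0,0],[0,0,0.01,0,0,0]]]' 1;python3 st.py .568 .166 .0537 113.25
```

```text
time_s: 13.28
eef_pos: [0.568, 0.1653, 0.0628]
eef_rot: [0.001, 0.55, 0.835, 0.0]
wrist_force: [-2.8, -0.7, 3.6]
opening: 0.293
t 13.275 pos [0.568  0.1653 0.0628] yaw 113.24 zax [ 0.0016 -0.0011 -1.    ] F [-2.75 -0.71  3.58] T [-0.13  0.32 -0.06] op 0.2934453596427065
delta units [0.0035 0.0013 0.0457]
rz units -7.944922630290167e-05
level rotvec units [ 0.0003  0.0005 -0.    ]
```

```bash
python3 -m pendant '[[[0.001,-0.006,0.012,0.0003,0.0005,0],[0,0,0.012,0,0,0],[0,0,0.012,0,0,0]]]' 1;python3 st.py .568 .166 .0537 113.25
```

```text
time_s: 13.65
eef_pos: [0.5671, 0.165, 0.055]
eef_rot: [0.0, 0.55, 0.835, 0.0]
wrist_force: [-0.1, 0.9, 1.2]
opening: 0.298
t 13.65 pos [0.5671 0.165  0.055 ] yaw 113.22 zax [ 9.e-04  3.e-04 -1.e+00] F [-0.14  0.9   1.19] T [ 0.    0.   -0.05] op 0.297570089956242
delta units [0.003  0.006  0.0066]
rz units -0.00014663367826502042
level rotvec units [ 0.0003  0.     -0.    ]
```

```bash
python3 -m pendant '[[[0.001,0,0.008,0.0003,0,0],[0,0,0.008,0,0,0]]]' 1;python3 -m pendant '[[[0,0,0.01,0,0,0],[0,0,0.01,0,0,0]]]' 1;python3 st.py .568 .166 .0537 113.25
```

```text
time_s: 13.9
eef_pos: [0.5673, 0.165, 0.053]
eef_rot: [0.0, 0.55, 0.835, -0.0]
wrist_force: [-9.0, -1.1, 24.8]
opening: 0.298
time_s: 14.15
eef_pos: [0.5672, 0.165, 0.053]
eef_rot: [-0.0, 0.55, 0.835, -0.001]
wrist_force: [-7.9, -2.0, 18.1]
opening: 0.299
t 14.15 pos [0.5672 0.165  0.053 ] yaw 113.27 zax [-0.0015 -0.0014 -1.    ] F [-7.88 -2.01 18.05] T [-0.31  1.36 -0.12] op 0.2986318032057658
delta units [ 0.0031  0.0055 -0.0033]
rz units 0.00010896389062059105
level rotvec units [-0.0006  0.0002  0.    ]
```

```bash
python3 -m pendant '[[[0,0,0,-0.0006,0,0],[0,0,0,0,0,0]]]' 1;python3 st.py .568 .166 .0537 113.25
python3 - <<'E'
from h import *
c=imaging.camera("wrist"); cv2.imwrite("pics/w8.png",c["pixels"])
s=imaging.camera("scene"); crop(s,310,205,450,345,5,"pics/s8.png")
E
```

```text
time_s: 14.4
eef_pos: [0.5672, 0.165, 0.0534]
eef_rot: [0.0, 0.55, 0.835, -0.0]
wrist_force: [0.0, -0.4, 1.2]
opening: 0.294
t 14.4 pos [0.5672 0.165  0.0534] yaw 113.26 zax [ 5.e-04 -7.e-04 -1.e+00] F [ 0.03 -0.38  1.25] T [-0.   -0.01 -0.14] op 0.2936943379682827
delta units [ 0.0029  0.0057 -0.0016]
rz units 7.989035041973125e-05
level rotvec units [ 0.0001  0.0003 -0.    ]
```

View pics/w8.png

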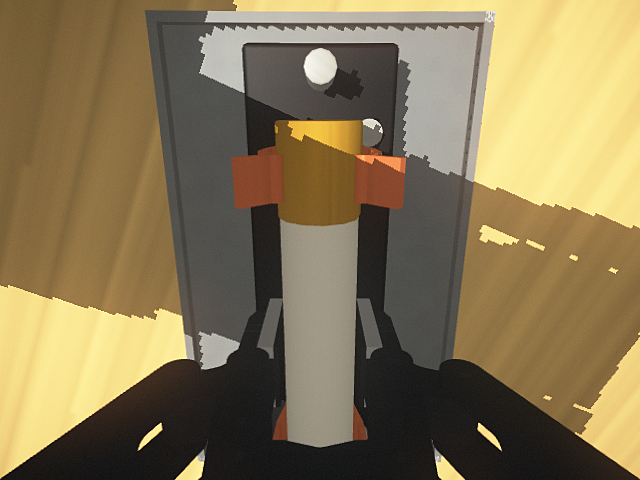

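View pics/s8.png

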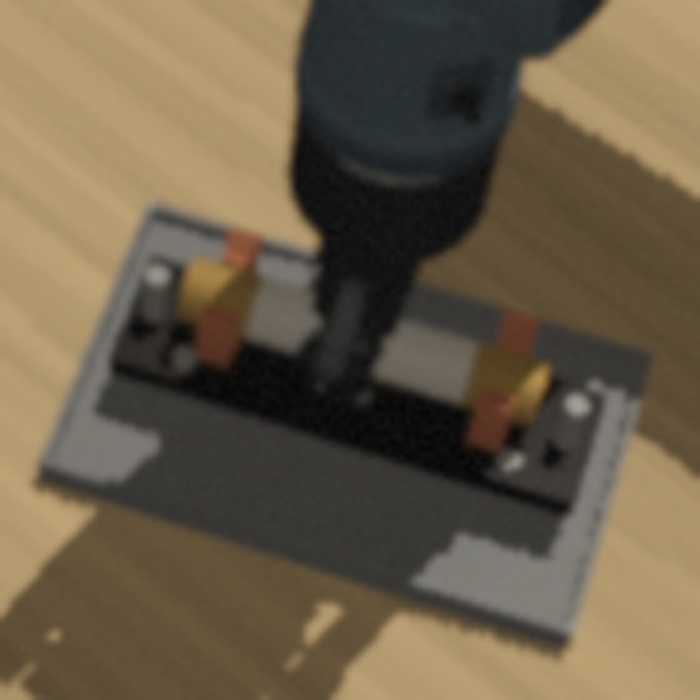

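Run:
```python
from h import *
c=imaging.camera("wrist"); s=imaging.camera("scene"); o=telemetry.get_obs()
R=Ro.from_quat(o["eef_rot"],scalar_first=True).as_matrix(); P=o["eef_pos"]; ax=P[2]+.0167
def T(px,z): return (((w(c,px,z)-P)@R)*1000).round(1)
print("clip top corners L n/f,R n/f",T([(233,157),(236,207),(404,157),(403,207)],ax+.016)[:,:2].tolist())
print("fuse seam/end",T([(279,222),(359,224),(275,123),(362,123)],ax)[:,:2].tolist())
print("post",T([(320,67)],.072),"tray",T([(147,12),(494,12)],.016),"bar",T([(245,43),(397,43)],ax-.028))
# scene: project fuse seams for offset e along tool x
f=lambda p:((p-np.array([310,205]))*5+2).round(1)
for e in (-.003,0,.003): print(e,[f(proj(s,[P+R@np.array([a+e,0,-.0167])])[0]).tolist() for a in (-.075,-.045,.045,.075)])
# holder-tray far/near corners in scene for current tool-frame centre +2.4
```

```text
clip top corners L n/f,R n/f [[68.8, -23.7], [54.9, -23.8], [68.8, 23.0], [54.8, 23.6]]
fuse seam/end [[46.2, -13.4], [45.5, 13.0], [77.4, -13.6], [77.4, 12.9]]
post [[ 92.8   0.1 -18.8]] tray [[118.4 -68.7  37.2]
 [118.4  69.7  37.2]] bar [[103.6 -26.1  11.2]
 [103.6  27.2  11.2]]
-0.003 [[175.5, 285.9], [245.2, 307.3], [457.6, 372.5], [529.4, 394.5]]
0 [[182.4, 288.0], [252.2, 309.4], [464.8, 374.7], [536.6, 396.7]]
0.003 [[189.4, 290.1], [259.2, 311.6], [472.0, 376.9], [543.8, 398.9]]
```

```bash
python3 -m pendant '[[[0,0,0,0,0,0],[0,0,0,0,0,0],[0,0,0,0,0,0],[0,0,0,0,0,0],[0,0,0,0,0,0],[0,0,0,0,0,0],[0,0,0,0,0,0]]]' 0;python3 st.py .568 .166 .2 113.25
```

```text
time_s: 15.48
eef_pos: [0.5665, 0.1651, 0.0523]
eef_rot: [-0.0, 0.55, 0.835, -0.001]
wrist_force: [-0.5, 0.3, -0.5]
opening: 0.999
t 15.475 pos [0.5665 0.1651 0.0523] yaw 113.29 zax [-1.5e-03 -8.0e-04 -1.0e+00] F [-0.5   0.32 -0.49] T [0.01 0.01 0.02] op 0.9988693510183966
delta units [ 0.0012  0.0076 -0.7386]
rz units 0.0002193595229407208
level rotvec units [-0.0005  0.0001  0.    ]
```

```bash
python3 -m pendant '[[[0,0,-0.05,0,0,0],[0,0,-0.1,0,0,0],[0,0,-0.15,0,0,0],[0,0,-0.15,0,0,0],[0,0,-0.15,0,0,0],[0,0,-0.15,0,0,0],[-0.1,0,-0.1,0,0,0],[-0.15,0,0,0,0,0],[-0.15,0,0,0,0,0],[0,0,0,0,0,0],[0,0,0,0,0,0]]]' 0;python3 st.py
python3 - <<'E'
from h import *
c=imaging.camera("wrist"); cv2.imwrite("pics/w9.png",c["pixels"])
s=imaging.camera("scene"); crop(s,310,205,450,345,5,"pics/s9.png")
E
```

```text
time_s: 16.85
eef_pos: [0.5998, 0.0908, 0.2367]
eef_rot: [0.003, 0.549, 0.836, 0.002]
wrist_force: [0.3, 0.7, 0.1]
opening: 0.997
t 16.85 pos [0.5998 0.0908 0.2367] yaw 113.38 zax [ 6.4e-03 -5.0e-04 -1.0e+00] F [0.33 0.65 0.12] T [-0.01 -0.01  0.01] op 0.9970124935610124
```

View pics/w9.png

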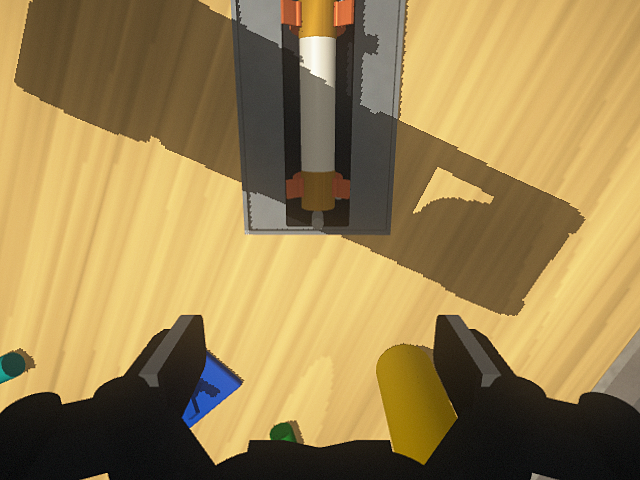

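View pics/s9.png

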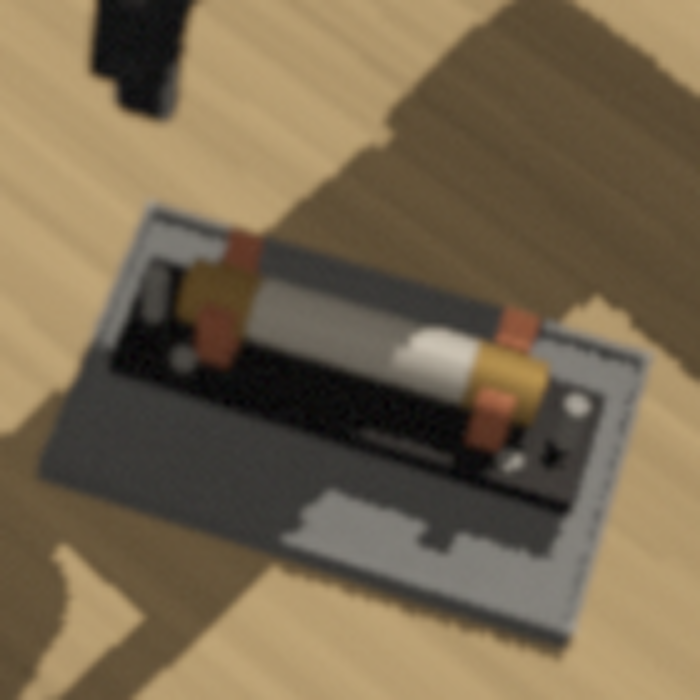

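```bash
python3 -m pendant '[[[-0.1,0,-0.1,0,0,0],[-0.1,0,-0.1,0,0,0],[0,0,-0.1,0,0,0],[0,0,0,0,0,0],[0,0,0,0,0,0],[0,0,0,0,0,0]]]' 0
python3 - <<'E'
from h import *
telemetry.get_obs(); imaging.camera("wrist");c=imaging.camera("wrist"); crop(c,210,0,430,230,2.6,"pics/w10.png")
crop(imaging.camera("top"),190,180,310,280,6,"pics/t10.png")
E
python3 st.py
```

```text
time_s: 17.7
eef_pos: [0.6128, 0.0587, 0.2952]
eef_rot: [0.0, 0.546, 0.838, 0.0]
wrist_force: [0.9, -0.2, 0.7]
opening: 1.0
t 17.85 pos [0.6129 0.0584 0.2953] yaw 113.79 zax [ 7.e-04  5.e-04 -1.e+00] F [-0.56 -0.23 -0.22] T [ 0.01 -0.01  0.01] op 1.0005535990590781
```

View pics/w10.png

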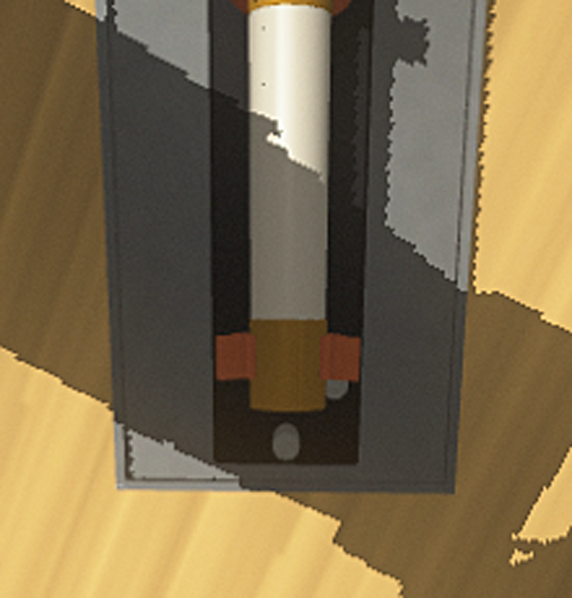

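View pics/t10.png

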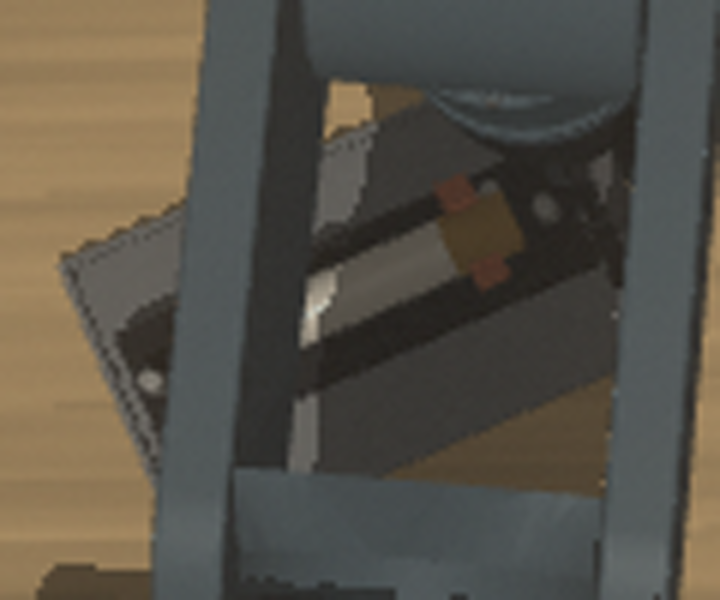

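Run:
```python
from h import *
c=imaging.camera("wrist"); s=imaging.camera("scene")
v=np.array([np.cos(np.radians(113.25)),np.sin(np.radians(113.25)),0]); C=np.array([.567,.1685,0])
u=np.array([v[1],-v[0],0])
f=lambda L:[((x+.5)/2.6-.5+210,(y+.5)/2.6-.5) for x,y in L]
def A(L,z): p=w(c,f(L),z)-C; return np.c_[p@v*1000,p@u*1000].round(1).tolist()
ax=.0697
print("clip top",A([(218,335),(218,381),(360,335),(360,381)],ax+.016))
print("clip lower?",A([(218,335),(218,381)],ax))
print("seam/end",A([(250,319),(328,319),(250,406),(326,408)],ax),"far seam",A([(249,3),(331,5)],ax))
print("post",A([(286,430)],.072),"tray",A([(118,488),(455,493)],.016),"bar",A([(214,463),(358,464)],ax-.028))
g=lambda L:[((x+.5)/5-.5+310,(y+.5)/5-.5+205) for x,y in L]
p=w(s,g([(250,312),(472,372),(182,290),(545,390)]),ax)-C; print("scene seams/ends",(p@v*1000).round(1),(p@u*1000).round(1))
```

```text
clip top [[-50.4, -23.5], [-65.1, -23.7], [-49.9, 23.3], [-64.6, 23.7]]
clip lower? [[-50.8, -24.5], [-66.2, -24.7]]
seam/end [[-45.5, -13.5], [-45.2, 13.3], [-74.7, -13.5], [-75.1, 13.2]] far seam [[48.5, -13.6], [48.2, 12.1]]
post [[-82.6, -0.8]] tray [[-113.5, -69.7], [-114.3, 69.7]] bar [[-99.0, -28.3], [-98.9, 27.2]]
scene seams/ends [-48.8  44.1 -78.2  74.2] [ 0.1 -3.6 -0.4 -5.5]
```

```bash
python3 -c "
from bench import ctrl; print(ctrl.hand_in())"
```

```text
the job is handed in; nothing more can be done
None
```

I loaded the white and brass fuse into both clips of the holder and handed the job in at about 18 s. No verdict was reported.

**What I did:**
- I gripped the fuse across its middle, lifted it out of the rest and carried it over the holder.
- First touch came with the fuse axis about 20 mm above home. I moved it sideways to even out the force, then pressed it past the snap to a hard stop.
- At the stop the fuse axis is at about 70 mm, so the bar is set roughly 10 mm above its lowest position.
- I then let go and backed the arm well clear.

**Last checks:**
- **Seating:** The wrist and scene views show the fuse still in both clips after release, with each clip on a brass cap. The torque at the stop fits both ends sharing the load. I could not read the pins directly, so full seating is inferred from the hard stop.
- **Centring:** The fuse is within about 1 to 2 mm lengthwise, under 1 mm sideways, and less than about 0.01 rad out of line by the wrist view.
- **Camera disagreement:** The cameras differ by 2 to 3 mm. The scene view put the fuse about 2 mm off lengthwise and was less clear sideways, reading up to 5 mm off and slightly skewed at one end. I trusted the wrist view because it shows the fuse and the clips together.
- **Pressing force:** One reading at the hard stop was about 25 N, above the 20 N you asked for. It was 18 N on the next reading, and about 1 N once I stopped pressing.
- **Other things on the bench:** I touched nothing else, and the pictures taken during the transfer showed the rest of the bench in place.

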